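# Snap the backgammon box shut

## Robot

A 7-joint arm with a two-finger parallel gripper is mounted at the origin on the work surface. World frame = base frame: x ahead of the robot, y to its left, z up, the work surface at z = 0. Lengths are in m, angles in rad, forces in N, time in s.
With the tool pointing down it reaches from about 0.425 to 0.925 m from the base axis. Payload 6.8 kg.
Tool frame: the origin (TCP) lies at the centre of the arm's flange, where the gripper is bolted on; the fingertips stand 173 mm ahead of it and the grasp point (between the pads) lies 155 mm ahead of it (r.hold_point_z is the distance from the TCP to the grasp point, in m); z points along the fingers, x is the direction in which the jaws open and shut, and the axes are right-handed (so a half turn about z gives the same grasp; the last joint's range is limited). The gripper opens to 85 mm and grips with 20 to 120 N. Pads are 22 mm wide; open, the fingers measure 114 mm over their backs; the gripper's body (76 mm by 85 mm) begins 54 mm behind the grasp point. The pads swing forward as they close: fully open they stand 13 mm farther back than shut.
Start: joints at [-1.224, 0.477, 0.022, 1.555, -0.011, 1.109, -0.083], TCP at [0.297, 0.606, 0.405] pointing down, gripper open.
Joint ranges: [-2.96, 2.96], [-0.34, 2.1], [-1.41, 1.46], [0.24, 2.44], [-1.37, 4.51], [0.17, 1.92], [-2.96, 2.96]. Speed limits (rad/s): [2.39, 2.39, 3.14, 3.14, 3.14, 3.14, 3.14].

## Interface

Orientations are given as a rotation vector (axis times angle).
In Python, from bench import r gives the robot as it stands.
- The arm moves only by the tool apply_moves, never from a script. Its arguments are lists of equal length, an entry for each row: "dp": the shift along the tool's x, y, z scaled (see below), a list of three; "twist": the turn, a rotation vector about the tool's x, y, z scaled (see below), a list of three; "jaw": the closure in counts, from 0 (fully open) to 255 (shut). In form: {"dp": [[x, y, z], ...], "twist": [[rx, ry, rz], ...], "jaw": [jaw, ...]}. A call has 1 to 20 rows; each row shifts and turns the pose as measured when the row begins, along the tool's axes as they then stand; what a row does not reach is not made up. The controller multiplies each number of a shift by 12 cm and each number of a turn by 120 degrees. A row lasts 1/10 s, in which the tool goes at most 50 mm and 8.59 degrees, less where a joint would pass 70% of its speed; a pose out of reach is approached as far as the arm can. A call with a number of a shift or a turn outside -1 to 1 is refused whole. A call with a gripper value outside its range is refused whole. The fingers move at their own pace and stop on an object; "grip_force" is the grip in N (left out, the last holds). Time passes only in rows, so rows that do not move let the fingers close. It gives the time, the measured TCP pose, the force and the opening at its end, in the units of the state.
- r.get_obs(): the state, without advancing time (a new reading comes with each control period).
- r.grab_frame(name): name is "scene" or "side" or "wrist"; returns a dict with "color" (480x640x3 uint8, red, green, blue), "z_map" (480x640 float32, m along the optical axis (not along the pixel's ray), 0 where there is no reading), "intrinsics" (3x3 intrinsics, pixels), "R" (3x3) and "t" (3): a world point X has camera coordinates R X + t; the wrist camera has in their place "hand_eye" (4x4, takes a point from camera to tool coordinates, whose origin is the TCP and whose axes are the tool frame's). Camera axes: x right, y down, z forward; pixel columns grow to the right and rows downward; lengths in m; the calibration is good to about 2 mm. The wrist camera is an equidistant fisheye: a pixel r from the principal point sees the ray r / f radians off the axis. A picture is of the moment at which its call begins: read the wrist's pose just before it.
- r.hand_in(): hands the job in, once; it reports no verdict.
The state is a dict: "clock": time; "joints": joint angles; "qvel": joint speeds; "tau": joint torques, N m; "tcp_pos": TCP position; "orientation": TCP orientation; "contact_force": force on the tool from outside, world axes, zero at the start; "moment": the same for the moment, N m; "grip_width": finger opening in m.
Only numpy, scipy, OpenCV 4.12 (cv2) and the standard library are available. Lean on these libraries where they do the work, as an engineer would, in place of code of your own. Each camera call takes 0.05 s, during which the arm holds its last target.

## Task

The backgammon game is over: press the lid of the backgammon box, the larger of the two wooden boxes, down until its spring latch clicks and holds it fully shut by itself. The smaller domino box is still in use, so leave its lid open just as it is.

Things in the scene. Friction and masses are not known exactly. Their poses are not given: they have to be found in the camera images.
- case: Lower half of the backgammon box, the larger wooden box: a tray 120 (x) by 200 (y) by 30 mm high, fixed to the table. Origin: centre of its underside, on the table. Its -x side is the front, with a brass spring clip at the middle, reaching 15 mm out and 40 mm up from the table; the hinge line runs along y at x = +60 mm, z = +30 mm in this frame.
- case_lid (a joint): Hinge angle of the backgammon box's lid, rad: 0 fully shut, positive open; starts ajar at 0.2 to 0.6. A light spring lifts it again if let go too soon. Below 0.10 a bead on the lid meets the spring clip; past 0.05 the clip snaps over it and holds the lid shut on a hard stop. Push needed at 90 mm from the hinge: about 3 N, then 10 to 18 N through the click.
- case_press (a point): Point to press on the flat top face of the backgammon box's lid: midway along y, 90 mm from the hinge line, 30 mm behind the front edge; turns with the lid (120 x 200 mm, 25 mm thick). Its z axis is the normal of the top face, y is parallel to the hinge. With the lid shut it lies at x = -30, y = 0, z = +55 mm in the frame of case.
- domino_edge (a point): Middle of the front upper edge of the lid of the domino box, the smaller wooden box (80 x 110 mm, 40 mm high without the lid, white dominoes inside, fixed to the table). Its lid, hinged at the far side, stands open by about 30 to 60 degrees, held by a stiff hinge; it must stay so.
Not all that is in view belongs to the job. What is shaped like the case but pink or red is not meant.

How it is judged:
At the end, for the whole second after the job is handed in: The backgammon box's lid is held shut by its latch with no one touching it (hinge angle below 0.025 rad and at rest), and the domino box's lid is still open as it was (its front edge within 20 mm of where it started) (value of joint case_lid below 0.025 rad and velocity of joint case_lid between -0.05 and 0.05 rad/s and distance of domino_edge from where it was at the start of the episode below 0.02 m).
It fails at once if the lid of the domino box is moved (its front edge by more than 20 mm) (distance of domino_edge from where it was at the start of the episode above 0.02 m).
It also fails if it takes over 32 s, if anything falls off the work surface, if the arm or the gripper's body presses on something with over 40 N, if the wrist force passes 120 N, or if a joint passes its speed limit or range.

## Working session

There is one attempt and no reset: what is moved stays moved. The work goes in short steps, Python scripts to look and compute and a tool call to move; the robot and the scene stay as the last step left them, time stands still between calls to the robot, and variables do not carry over. Pictures are saved under pics/ and viewed, and the job is handed in when it is done.

Besides the shell and the picture viewer there is one more tool, called after "Emit:" by a JSON object that holds its "fn" and its "kwargs", one argument or row to a line. apply_moves: Moves the arm, as the interface text tells. Shifts and turns lie within -1 to 1; 1 stands for 12 cm of shift or 120 degrees of turn. Its arguments: {"type":"object","properties":{"dp":{"type":"array"},"twist":{"type":"array"},"jaw":{"type":"array"},"grip_force":{"type":"number"}},"required":["dp","twist","jaw"]}

```bash
mkdir -p pics; ls
python3 - <<'E'
from bench import r
import cv2,numpy as np
o=r.get_obs(); print({k:np.round(v,3).tolist() for k,v in o.items()})
for n in ("scene","side","wrist"):
    f=r.grab_frame(n); cv2.imwrite(f"pics/{n}0.png",f["color"][:,:,::-1]); np.savez(f"{n}0.npz",**f)
    print(n,[(k,np.round(v,3).tolist()) for k,v in f.items() if k not in("color","z_map")])
E
```

```text
pics
{'clock': 0.0, 'joints': [-1.224, 0.478, 0.022, 1.556, -0.011, 1.109, -0.083], 'qvel': [-0.0, -0.0, 0.001, -0.0, 0.0, -0.002, 0.0], 'tau': [-0.001, -59.645, 1.608, -28.118, 0.012, 0.01, -0.0], 'tcp_pos': [0.296, 0.606, 0.404], 'orientation': [2.664, 1.663, -0.002], 'contact_force': [0.616, -0.521, 1.356], 'moment': [0.017, -0.012, -0.006], 'grip_width': 0.085}
scene [('intrinsics', [[553.258, 0.0, 310.778], [0.0, 553.258, 231.526], [0.0, 0.0, 1.0]]), ('R', [[-0.64, 0.768, -0.018], [0.439, 0.347, -0.828], [-0.63, -0.538, -0.56]]), ('t', [0.339, -0.174, 1.62])]
side [('intrinsics', [[448.7, 0.0, 320.145], [0.0, 448.7, 239.871], [0.0, 0.0, 1.0]]), ('R', [[0.954, -0.298, -0.018], [-0.219, -0.657, -0.721], [0.204, 0.692, -0.692]]), ('t', [-0.498, 0.174, 0.839])]
wrist [('intrinsics', [[371.648, 0.0, 323.485], [0.0, 371.648, 240.695], [0.0, 0.0, 1.0]]), ('hand_eye', [[1.0, -0.001, 0.0, -0.0], [0.001, 0.944, 0.329, -0.085], [-0.0, -0.329, 0.944, 0.031], [0.0, 0.0, 0.0, 1.0]])]
```

View pics/scene0.png

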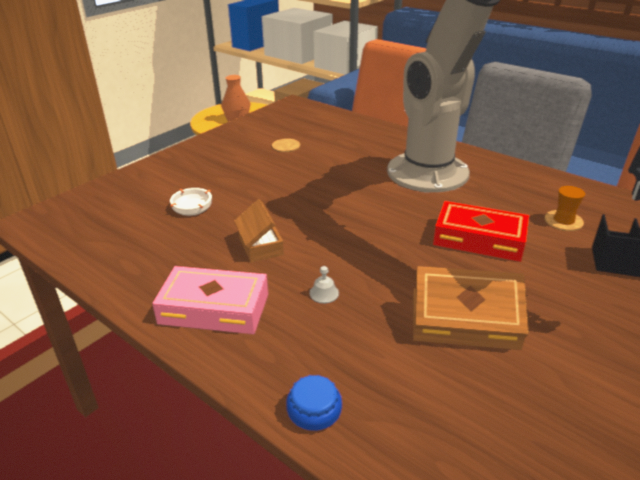

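View pics/side0.png

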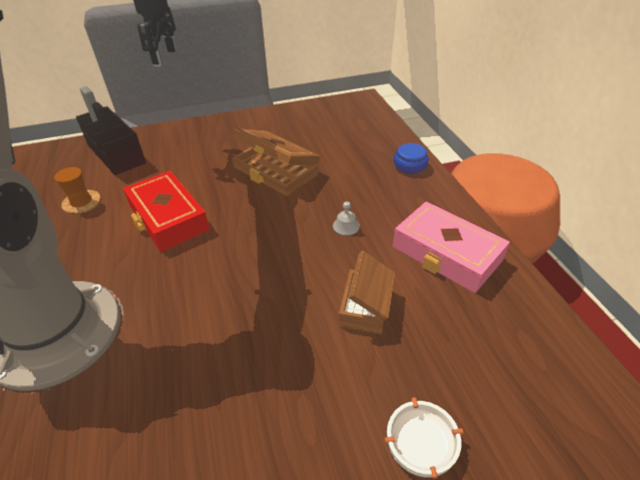

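View pics/wrist0.png

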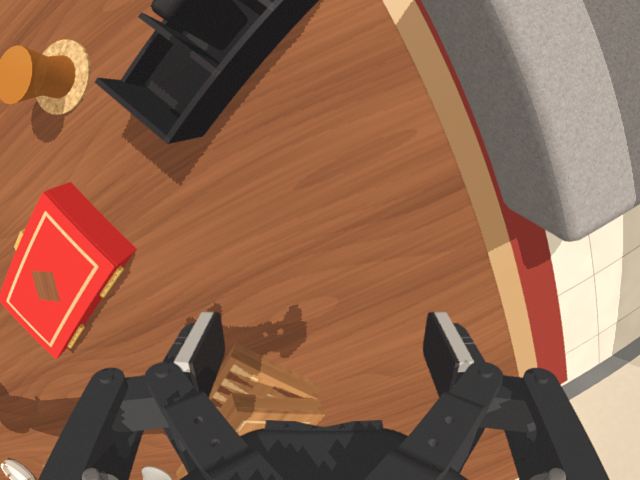

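The backgammon box is at about (470,305) in the scene view and (275,160) in the side view. The domino box is at (260,230) and (368,295). The wrist view mostly misses the box. Next I'll zoom in and measure.

Run:
```python
import cv2,numpy as np
for n,(x0,y0,x1,y1) in {"scene":(395,250,555,370),"side":(215,110,335,200)}.items():
    f=np.load(n+"0.npz"); c=f["color"][y0:y1,x0:x1,::-1]; s=800//(x1-x0)
    s=min(s,600//(y1-y0))
    cv2.imwrite(f"pics/{n}_zoom.png",cv2.resize(c,None,fx=s,fy=s,interpolation=cv2.INTER_CUBIC)); print(n,s)
    z=f["z_map"]; print((z>0).mean())
    K,R,t=f["intrinsics"],f["R"],f["t"]
    for (u,v) in ([(440,278),(470,300),(500,285),(470,320),(418,270),(524,275)] if n=="scene" else [(280,145),(250,135),(300,150),(270,165)]):
        d=z[v,u]; X=R.T@(d*np.linalg.inv(K)@[u,v,1]-t); print(u,v,d.round(3),X.round(4))
```

```text
scene 5
0.9915690104166667
440 278 1.061 [0.5259 0.3221 0.0967]
470 300 1.032 [0.5301 0.389  0.0804]
500 285 1.041 [0.4743 0.42   0.0965]
470 320 1.016 [0.5581 0.4061 0.0605]
418 270 1.074 [0.5369 0.2796 0.1021]
524 275 1.217 [2.890e-01 4.104e-01 2.000e-04]
side 6
0.995986328125
280 145 1.126 [0.5276 0.3505 0.0916]
250 135 1.13 [0.4616 0.3924 0.1093]
300 150 1.135 [0.5745 0.3342 0.0771]
270 165 1.208 [0.5035 0.393  0.0094]
```

View pics/scene_zoom.png

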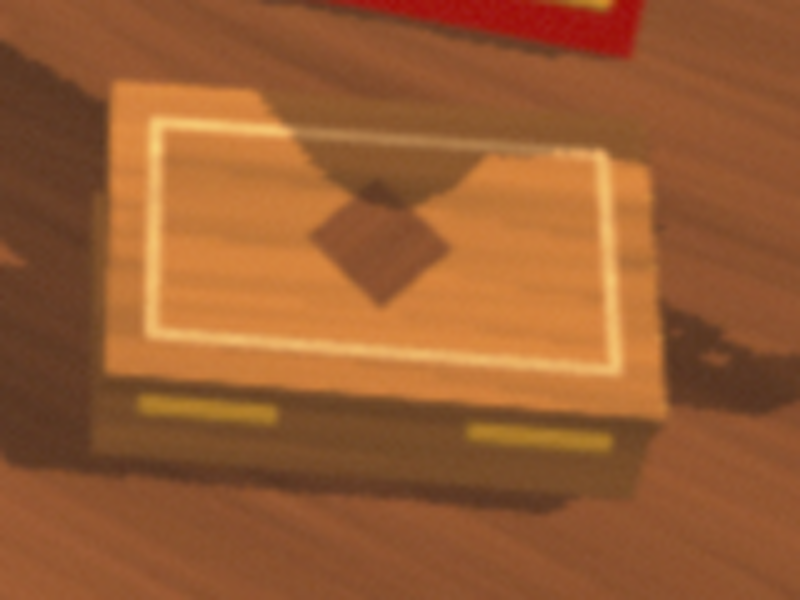

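View pics/side_zoom.png

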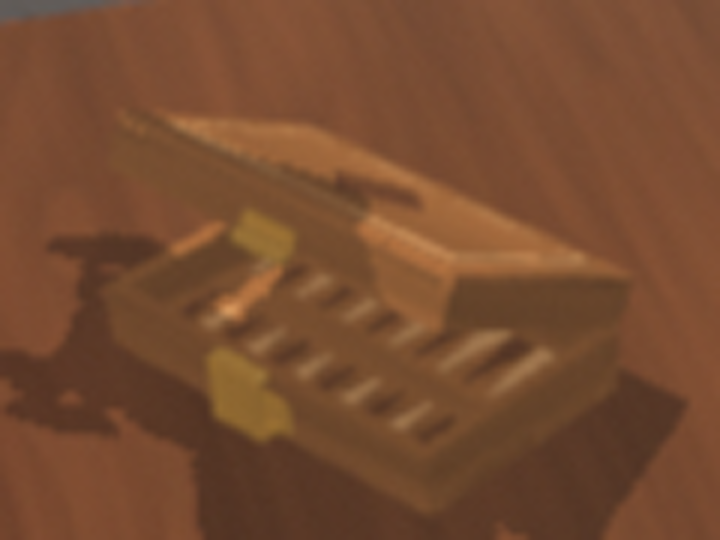

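The scene zoom shows the lid's top face, with the hinge edge towards the camera at about (416,325) to (528,333) px and the free edge at about (417,267) to (524,277). The side zoom shows the lid ajar with the clip facing the robot. Next I'll fit the lid plane and cast the corners onto it.

```bash
cat > h.py <<'E'
import numpy as np
def ray(f,u,v):
    d=f["R"].T@(np.linalg.inv(f["intrinsics"])@[u,v,1]); return -f["R"].T@f["t"], d
def onplane(f,u,v,n,c):
    o,d=ray(f,u,v); return o+d*(n@(c-o))/(n@d)
def pts(f,mask):
    v,u=np.nonzero(mask&(f["z_map"]>0)); z=f["z_map"][v,u]
    P=(np.linalg.inv(f["intrinsics"])@np.stack([u,v,np.ones_like(u)]))*z
    return (f["R"].T@(P-f["t"][:,None])).T
def proj(f,X):
    p=f["intrinsics"]@(f["R"]@X+f["t"]); return p[:2]/p[2]
E
python3 - <<'E'
from h import *
import cv2
s=dict(np.load("scene0.npz")); d=dict(np.load("side0.npz"))
m=np.zeros((480,640),np.uint8)
px=[(417,266.8),(525,277),(528.3,333),(415.8,325)]
cv2.fillConvexPoly(m,np.int32([(422,271),(519,281),(522,328),(420,321)]),1)
P=pts(s,m>0); c=P.mean(0); n=np.linalg.svd(P-c)[2][2]; n*=np.sign(n[2])
print("resid",np.std((P-c)@n),"n",n.round(4),"tilt",np.arccos(n[2]))
C=[onplane(s,u,v,n,c) for u,v in px]
for p,q in zip(px,C): print(p,q.round(4),"side px",proj(d,q).round(1))
L=lambda a,b:np.linalg.norm(C[a]-C[b]); print(L(0,1),L(1,2),L(2,3),L(3,0))
# side-camera plane
h=[(215+u/6,110+v/6) for u,v in ((200,122),(305,128),(600,270),(455,250))]
m=np.zeros((480,640),np.uint8); cv2.fillConvexPoly(m,np.int32([(252,132),(266,134),(308,153),(292,151)]),1)
P=pts(d,m>0); print(len(P),"side plane resid to scene plane",((P-c)@n).mean(),((P-c)@n).std())
m=(C[2]+C[3])/2; e=(C[2]-C[3]); 
# front dir horizontally = downslope opposite
g=np.array([n[0],n[1],0]); g/=np.linalg.norm(g); print("hinge-ward dir",g,"edge dir",e/np.linalg.norm(e))
print("press pt, from hinge edge",m+ ((C[0]+C[1])/2-m)*0.75)
E
```

```text
resid 0.0018321313215984597 n [0.3891 0.2387 0.8897] tilt 0.4740062045430041
(417, 266.8) [0.5344 0.2755 0.1065] side px [289.8 155.2]
(525, 277) [0.4325 0.4496 0.1043] side px [235.  127.7]
(528.3, 333) [0.5169 0.5002 0.0539] side px [264.7 130. ]
(415.8, 325) [0.6237 0.3318 0.0524] side px [319.1 155.3]
0.20176532886513615 0.11055021453519552 0.19950298846698578 0.11863029105760213
259 side plane resid to scene plane 0.0026382445621363497 0.00048639374256094535
hinge-ward dir [0.85234301 0.52298316 0.        ] edge dir [-0.53562749  0.84441968  0.00765476]
press pt, from hinge edge [0.5051913  0.37593296 0.09235345]
```

Lid angle is about 0.47 rad, the hinge about (0.560, 0.410, 0.031), the press point now (0.503, 0.374, 0.094) and shut (0.484, 0.363, 0.055). The hinge height matches the text. Now moving above the press point with the jaws closing.

Emit:
{"fn": "apply_moves", "kwargs": {
  "dp": [
    [-0.12,0.3,0.09],
    [-0.12,0.3,0.09],
    [-0.12,0.3,0.09],
    [-0.12,0.3,0.09],
    [-0.12,0.3,0.09],
    [-0.12,0.3,0.09],
    [-0.12,0.3,0.09],
    [0,0,0],
    [0,0,0]
  ],
  "twist": [
    [0,0,0],
    [0,0,0],
    [0,0,0],
    [0,0,0],
    [0,0,0],
    [0,0,0],
    [0,0,0],
    [0,0,0],
    [0,0,0]
  ],
  "jaw": [255,255,255,255,255,255,255,255,255],
  "grip_force": 60
}}

```text
clock: 1.05
tcp_pos: [0.4829, 0.3985, 0.322]
orientation: [2.661, 1.669, -0.009]
contact_force: [-0.3, 1.8, 0.6]
grip_width: 0.0001
```

```bash
cat > st.py <<'E'
from bench import r
import numpy as np
from scipy.spatial.transform import Rotation as Ro
def st(T=(0.503,0.374,0.094)):
    o=r.get_obs(); R=Ro.from_rotvec(o["orientation"]).as_matrix(); tip=np.array(o["tcp_pos"])+R[:,2]*.173
    print("t",o["clock"],"tip",tip.round(4),"z",R[:,2].round(3),"x",R[:,0].round(3),"F",np.round(o["contact_force"],1),"w",o["grip_width"])
    for T in ((0.503,0.374,0.094),(0.484,0.3625,0.055)): print("delta in units",(R.T@(np.array(T)-tip)/.12).round(3))
if __name__=="__main__": st()
E
python3 st.py
```

```text
t 1.05 tip [0.4821 0.398  0.149 ] z [-0.005 -0.003 -1.   ] x [ 0.435  0.9   -0.005] F [-0.3  1.8  0.6] w 0.00012738688120391296
delta in units [-0.102  0.245  0.458]
delta in units [-0.256  0.145  0.784]
```

Emit:
{"fn": "apply_moves", "kwargs": {
  "dp": [
    [-0.05,0.12,0.1],
    [-0.05,0.12,0.1],
    [0,0,0.05],
    [0,0,0]
  ],
  "twist": [
    [0,0,0],
    [0,0,0],
    [0,0,0],
    [0,0,0]
  ],
  "jaw": [255,255,255,255]
}}

```text
clock: 1.45
tcp_pos: [0.5037, 0.3748, 0.289]
orientation: [-2.659, -1.673, 0.01]
contact_force: [-0.6, 0.4, 0.4]
grip_width: -0.0004
```

Run:
```python
from st import *; import cv2
st()
for n in ("scene","side"):
    f=r.grab_frame(n); cv2.imwrite(f"pics/{n}1.png",f["color"][:,:,::-1])
a=cv2.resize(cv2.imread("pics/scene1.png")[180:380,380:580],(400,400)); b=cv2.resize(cv2.imread("pics/side1.png")[60:220,190:350],(400,400)); cv2.imwrite("pics/c1.png",np.hstack([a,b]))
```

```text
t 1.45 tip [0.5028 0.3743 0.116 ] z [-0.006 -0.003 -1.   ] x [ 0.433  0.902 -0.005] F [-0.6  0.4  0.4] w -0.0003987644507521507
delta in units [-0.     0.004  0.183]
delta in units [-0.153 -0.097  0.509]
```

View pics/c1.png

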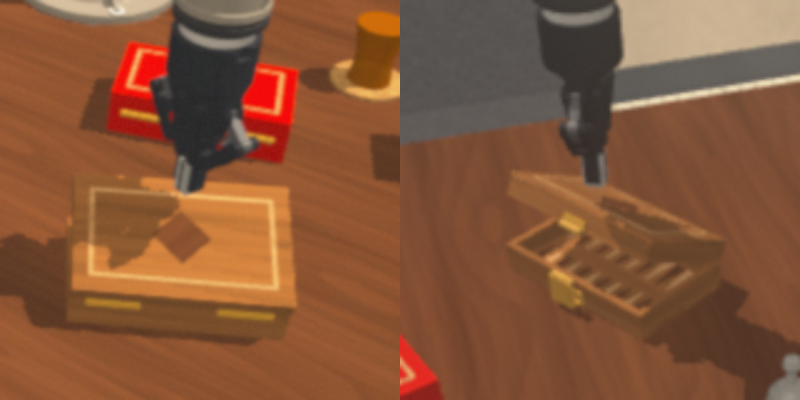

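The composite shows the closed fingertips just above the lid, front and middle: left half (188,190), right half (595,185). Now pressing along the lid's arc.

Emit:
{"fn": "apply_moves", "kwargs": {
  "dp": [
    [0,0,0.08],
    [0,0,0.07],
    [-0.02,-0.015,0.05],
    [-0.02,-0.015,0.05],
    [-0.02,-0.015,0.05],
    [-0.02,-0.01,0.05]
  ],
  "twist": [
    [0,0,0],
    [0,0,0],
    [0,0,0],
    [0,0,0],
    [0,0,0],
    [0,0,0]
  ],
  "jaw": [255,255,255,255,255,255]
}}

```text
clock: 2.15
tcp_pos: [0.4922, 0.3712, 0.2468]
orientation: [-2.654, -1.677, 0.003]
contact_force: [-1.4, 0.0, 3.8]
grip_width: -0.0001
```

```bash
python3 st.py
```

```text
t 2.15 tip [0.4918 0.3713 0.0738] z [-0.002  0.001 -1.   ] x [ 0.429  0.903 -0.   ] F [-1.4  0.   3.8] w -5.139316858874606e-05
delta in units [ 0.06   0.074 -0.169]
delta in units [-0.094 -0.027  0.157]
```

Emit:
{"fn": "apply_moves", "kwargs": {
  "dp": [
    [-0.03,-0.01,0.05],
    [-0.03,-0.01,0.05],
    [-0.02,-0.01,0.05],
    [0,0,0.05]
  ],
  "twist": [
    [0,0,0],
    [0,0,0],
    [0,0,0],
    [0,0,0]
  ],
  "jaw": [255,255,255,255]
}}

```text
clock: 2.55
tcp_pos: [0.4854, 0.3659, 0.2275]
orientation: [-2.651, -1.675, -0.009]
contact_force: [-22.9, -17.0, 81.2]
grip_width: -0.0002
```

```bash
python3 st.py
```

```text
t 2.55 tip [0.4857 0.3672 0.0545] z [ 0.002  0.007 -1.   ] x [0.429 0.903 0.008] F [-22.9 -17.   81.2] w -0.00021384863651461555
delta in units [ 0.116  0.105 -0.329]
delta in units [-0.041  0.004 -0.005]
```

Tip z is 0.0545 and force 81 N, so it's on the hard stop. Backing off and checking.

Emit:
{"fn": "apply_moves", "kwargs": {
  "dp": [
    [0,0,-0.06],
    [0,0,-0.2],
    [0,0,-0.4],
    [0,0,-0.4],
    [0,0,-0.4],
    [0,0,-0.3],
    [0,0,0],
    [0,0,0]
  ],
  "twist": [
    [0,0,0],
    [0,0,0],
    [0,0,0],
    [0,0,0],
    [0,0,0],
    [0,0,0],
    [0,0,0],
    [0,0,0]
  ],
  "jaw": [255,255,255,255,255,255,255,255]
}}

```text
clock: 3.35
tcp_pos: [0.4837, 0.3618, 0.444]
orientation: [-2.654, -1.675, -0.002]
contact_force: [-0.7, 0.3, -0.9]
grip_width: -0.0001
```

Run:
```python
from st import *; import cv2; from h import *
st()
F={}
for n in ("scene","side"):
    f=r.grab_frame(n); F[n]=f; cv2.imwrite(f"pics/{n}2.png",f["color"][:,:,::-1])
a=cv2.resize(cv2.imread("pics/scene2.png")[180:380,380:580],(400,400)); b=cv2.resize(cv2.imread("pics/side2.png")[80:220,190:330],(400,400)); cv2.imwrite("pics/c2.png",np.hstack([a,b]))
# domino region diff and lid plane
old=np.load("side0.npz")["color"]; print("domino diff",np.abs(old[250:335,335:400].astype(int)-F["side"]["color"][250:335,335:400]).mean())
# lid plane from predicted shut footprint, shrunk
h=np.array([.560,.410,.055]); g=np.array([.849,.528,0]); e=np.array([-.528,.849,0])
for n in F:
    q=[proj(F[n],h-g*a+e*b) for a,b in((.02,-.08),(.10,-.08),(.10,.08),(.02,.08))]
    m=np.zeros((480,640),np.uint8); cv2.fillConvexPoly(m,np.int32(q),1)
    P=pts(F[n],m>0); P=P[abs(P[:,2]-.055)<.04]; c=P.mean(0); k=np.linalg.svd(P-c)[2][2]; k*=np.sign(k[2]); print(n,len(P),c.round(4),"n",k.round(4),"tilt about hinge",np.arctan2(k@g,k[2]),"std",((P-c)@k).std())
```

```text
t 3.35 tip [0.4835 0.3625 0.271 ] z [-0.001  0.004 -1.   ] x [0.43  0.903 0.003] F [-0.7  0.3 -0.9] w -0.00014811898189663958
delta in units [0.152 0.109 1.475]
delta in units [-0.004  0.008  1.8  ]
domino diff 12.060392156862745
scene 2417 [0.5096 0.3787 0.0563] n [-8.0e-04 -2.1e-03  1.0e+00] tilt about hinge -0.001762168141380168 std 0.001288520222257417
side 1100 [0.5083 0.3756 0.057 ] n [-8.e-04  3.e-04  1.e+00] tilt about hinge -0.0005342287402806795 std 0.0012267209105659494
```

View pics/c2.png

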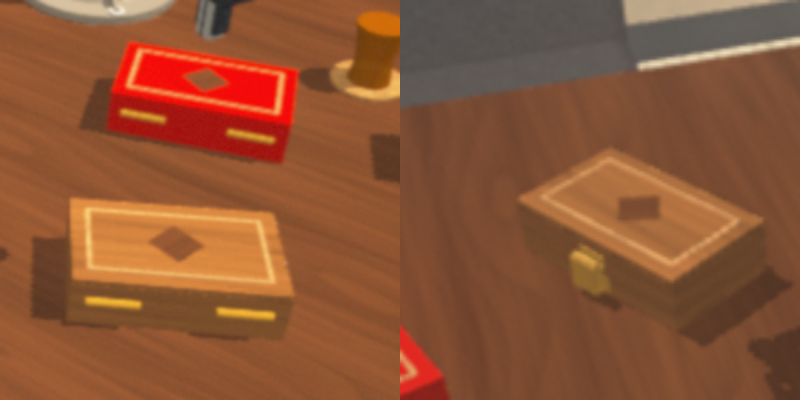

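The lid lies flat with the clip over it at (590,270) in the right half, and the fitted tilt is about 0. The colour change in the domino region is probably the arm's shadow. I'll check its depth, which shadows don't affect, before handing in.

Run:
```python
from bench import r; import numpy as np
f=r.grab_frame("side"); o=np.load("side0.npz"); a=np.abs(f["z_map"]-o["z_map"])[250:335,335:400]; md=np.median(a); print("domino depth diff median,90pct",md,np.percentile(a,90))
if md<0.004: print(r.hand_in())
```

```text
domino depth diff median,90pct 0.001425147 0.0035652046
the job is handed in; nothing more can be done
None
```

I pressed the backgammon box's lid shut with the closed fingertips, and it stayed shut after I backed the arm off. The job was handed in at about 3.5 s of the 32 s allowed.

- **Backgammon lid:** it started about 0.47 rad open. With the arm clear, both fixed cameras showed it flat, within 0.002 rad of shut, and the clip was over the front edge.
- **Press force:** the vertical force reached 81 N (about 86 N in all) on the hard stop at the last reading. That is under the 120 N wrist limit but well above the 10 to 18 N the click needed, so the last step pushed harder than it had to. Only the fingertips were meant to touch the lid. I don't know whether that force counts towards the 40 N limit on the arm and gripper body.
- **Domino box:** the arm never went near it. Depth over its area changed by 1.4 mm (median), which is about sensor noise. Its colours did differ between pictures, most likely from the arm's shadow moving. I did not measure the lid's front edge directly.

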